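Zero the bench scale and hold the moisture meter on the plaster mould

ROBOT

A 7-joint arm with a two-finger parallel gripper is mounted at the origin on the work surface. World frame = base frame: x ahead of the robot, y to its left, z up, the work surface at z = 0. Lengths are in m, angles in rad, forces in N, time in s.
With the tool pointing down it reaches from about 0.4 to 0.85 m from the base axis. Payload 4.5 kg.
Tool frame: the origin (TCP) lies on the centre line of the jaws, within the pads' length; the fingertips stand 19 mm ahead of it and the grasp point (between the pads) is the TCP; z points along the fingers, y is the line along which they close (so a half turn about z gives the same grasp; the last joint's range is limited). The gripper opens to 85 mm and grips with 20 to 120 N. Pads are 22 mm wide; open, the fingers measure 114 mm over their backs; the gripper's body (76 mm by 85 mm) begins 54 mm behind the grasp point. The pads swing forward as they close: fully open they stand 13 mm farther back than shut.
Start: joints at [1.245, 0.689, -0.195, 1.565, 0.157, 0.902, -0.215], TCP at [0.22, -0.585, 0.25] pointing down, gripper open.
Joint ranges: [-3.01, 3.01], [-0.46, 2.08], [-1.47, 1.51], [0.13, 2.56], [-1, 4.14], [0.04, 2.09], [-2.66, 2.66]. Speed limits (rad/s): [2.57, 2.57, 3.14, 3.14, 3.14, 3.14, 3.14].

INTERFACE

Orientations are given as a rotation vector (axis times angle).
In Python, from cell import ctrl gives the robot as it stands.
- The arm moves only by the tool play_rows, never from a script. Its argument "moves" is one flat list of numbers, 7 for each row, row after row: the turn, a rotation vector about the tool's x, y, z as a fraction of full scale, then the shift along the tool's x, y, z as a fraction of full scale, then the finger opening in mm, from 0 to 85.4. In form: [wx, wy, wz, dx, dy, dz, gripper, wx, wy, wz, dx, dy, dz, gripper, ...]. A call has 1 to 5 rows; each row shifts and turns the commanded pose from where the row before left it, along the tool's axes as they then stand; what a row does not reach is not made up. Full scale, the value 1, is 3 cm for a shift and 0.5 rad for a turn. A row lasts 1/10 s, in which the tool goes at most 50 mm and 8.59 degrees, less where a joint would pass 70% of its speed; a pose out of reach is approached as far as the arm can. A call with a number of a shift or a turn outside -1 to 1 is refused whole. A call with a gripper value outside its range is refused whole. The fingers move at their own pace and stop on an object; "grip_force" is the grip in N (left out, the last holds). Time passes only in rows, so rows that do not move let the fingers close. It gives the time, the measured TCP pose, the force, the opening and the grip force at its end, in the units of the state.
- ctrl.sense(): the state, without advancing time (a new reading comes with each control period).
- ctrl.camera(name): name is "side" or "top"; returns a dict with "img" (400x640x3 uint8, blue, green, red), "intrinsics" (3x3 intrinsics, pixels), "k1" (the pictures are not rectified: a ray, as slopes to the right and down, at radius r is drawn at 1 + k1 r^2 times it, then the intrinsics apply), "extrinsics" (4x4, takes a point from world to camera coordinates). Camera axes: x right, y down, z forward; pixel columns grow to the right and rows downward; lengths in m; the calibration is good to about 2 mm. A picture is of the moment at which its call begins. There is no depth.
- ctrl.finish_job(): hands the job in; it is judged then, once.
Trained networks look in a picture, given as the dict that the camera call returned (one of the last four; its "shot" number tells which), for a name from the list of things; names that differ only in an ending like _2 or _b are one class to them, and where a whole thing is asked for, a point or a joint stands for the part that bears it (a point fixed in the world has none). Each returns a list of dicts, best first, with "p" (0 to 1); they miss things now and then, are a little off and sometimes report something else, mostly with a low value. They report only what shows in the picture. A call takes as long as a camera call. They do not tell look-alikes from the thing itself.
- ctrl.silhouettes(thing, picture): "region" (400x640 bool, what is visible of it) and "point" ([column, row] in pixels, amid what is visible of it).
- ctrl.tip_of(thing, picture): "point" ([column, row] in pixels: a listed point, or the origin of a listed thing).
The state is a dict: "t": time; "q": joint angles; "joint_vel": joint speeds; "joint_efforts": joint torques, N m; "ee_pos": TCP position; "tool_rot": TCP orientation; "force": force on the tool from outside, world axes, zero at the start; "wrist_torque": the same for the moment, N m; "opening": finger opening in m; "finger_force": force on a finger pad.
Only numpy, scipy, OpenCV 4.12 (cv2) and the standard library are available. Lean on these libraries where they do the work, as an engineer would, in place of code of your own. Each camera call takes 0.05 s, during which the arm holds its last target. There are 200 camera calls.

TASK

Check how dry the plaster mould is: first turn the black tare knob in the middle of the scale's dial, which turns the white dial face, until the thick black zero mark stands under the red needle, and let go. Then take the orange moisture meter out of its cradle and hold it upright with its two steel pins on the two black dots of the mould, pressing gently so that the needle stands about the middle of the green band. Finish while still holding the meter there, and leave the paint tube, dish and jar alone.

Things in the scene. Friction and masses are not known exactly. Their poses are not given: they have to be found in the camera images.
- scale: green bench scale, 180 (x) x 320 (y) x 48 mm high, fixed; origin: centre of its underside, on the table; at yaw 0 its x points away from the robot. Round aluminium pan (130 mm across, top about 76 mm above the table when loaded with the mould) at scale (0, +85 mm), sprung: sinks 1 mm per 0.8 N, at most 22 mm. The dial lies flat on top at scale (0, -85 mm).
- dial (a point): centre of the white dial face (126 mm across, 50 mm above the table), which turns with the knob. Its x axis points to the thick black zero mark on the face; readings grow clockwise seen from above. The green band covers 30 to 75 degrees (0.52 to 1.31 rad) clockwise from the zero mark.
- needle: red needle over the dial, 56 mm long, 53 mm above the table; origin on the dial's axis at dial level, x axis towards its tip: reading (rad, clockwise) = dial yaw minus needle yaw. Each newton on the pan moves it clockwise 0.1625 rad; the knob turns only the face, not the needle. At the start it reads 0.4 to 1.5 rad (mould's weight, not exactly known, and knob setting).
- needle_tip (a point): point on the needle 50 mm from the dial's axis
- tare_knob (a joint): angle of the tare knob with the dial face (rad, -1.3 to 1.3, clockwise seen from above positive); it needs about 0.03 N m and stays where it is left. Zero is reached by turning it clockwise by the reading.
- tare_grip (a point): grip point of the black tare knob, on the dial's axis, 86 mm above the table: the knob is a bar 40 mm long along this point's x axis (in line with the zero mark), 14 mm thick along its y, its top 96 mm and its foot 62 mm above the table (a disc 42 mm across lies under it)
- mould: off-white plaster mould half lying loose on the pan, 100 (x) x 80 (y) x 32 mm, about 0.32 kg, with a dome 7 mm in radius (rising 5 mm) near each corner at (+-38, +-28 mm). Origin: centre of its underside.
- spot (a point): middle between the two black dots (12 mm across) on the mould's flat top; the dots lie 12 mm either side of it along the mould's x axis; z up
- cradle: grey plastic cradle fixed to the table, 60 (x) x 41 (y) x 50 mm high on a foot 84 x 64 mm; origin: centre of its underside. Its upright pocket holds the lower 30 mm of the meter's body with 1.5 mm of play each side; lift the meter straight up by 50 mm to clear it.
- meter: orange moisture meter, upright in the cradle, 0.12 kg. Origin: midway between the tips of its two steel pins (8 mm thick, round-ended, 24 mm apart along its x; either may go on either dot), 6 mm above the table in the cradle; z up the body. Pins 0 to 14 mm, body (45 mm in x, 26 mm in y) 14 to 110 mm above the origin. Grip across the 26 mm, about 80 mm above the origin.
- paint_tube: bystander: black paint tube lying flat, 115 x 44 x 20 mm, loose
- paint_dish: bystander: small dark brown dish, 70 mm across, 30 mm high, loose
- pigment_jar: bystander: amber jar with a white cap, 56 mm across, 70 mm high, loose
Things that resemble listed ones, but are neither listed nor needed, are in the scene too. What is shaped like the cradle but purple or turquoise is not meant.

How it is judged:
By the outcome, as a careful person would: the job done as asked, in the order asked, and still so for the second after the job is handed in, while the arm keeps its last pose, push and grip.
It also fails if it takes over 54 s, if anything falls off the work surface, if the arm or the gripper's body presses on something with over 40 N, if the wrist force passes 120 N, or if a joint passes its speed limit or range.

## Working session

There is one attempt and no reset: what is moved stays moved. The work goes in short steps, Python scripts to look and compute and a tool call to move; the robot and the scene stay as the last step left them, time stands still between calls to the robot, and variables do not carry over. Pictures are saved under pics/ and viewed, at most 10 in all, crops included, and the job is handed in when it is done.

Besides the shell and the picture viewer there is one more tool, called after ">>>" as name(argument=value, ...), one argument or row to a line, values as JSON. play_rows: Moves the arm, as the interface text tells. Its arguments: {"type":"object","properties":{"moves":{"type":"array","items":{"type":"number"}},"grip_force":{"type":"number"}},"required":["moves"]}

```bash
ls; mkdir -p pics; cat > h.py <<'E'
import numpy as np, cv2
from scipy.spatial.transform import Rotation as R
from cell import ctrl
def ray(c,px):
    K=np.array(c["intrinsics"]);k=c["k1"];E=np.array(c["extrinsics"])
    d=np.array([(px[0]-K[0,2])/K[0,0],(px[1]-K[1,2])/K[1,1]]);u=d.copy()
    for _ in range(30): u=d/(1+k*(u@u))
    Rm=E[:3,:3];return -Rm.T@E[:3,3],Rm.T@np.array([u[0],u[1],1])
def at(c,px,z):
    o,d=ray(c,px);return o+d*(z-o[2])/d[2]
def proj(c,P):
    K=np.array(c["intrinsics"]);E=np.array(c["extrinsics"]);p=E[:3,:3]@np.array(P)+E[:3,3]
    u=p[:2]/p[2];u=u*(1+c["k1"]*(u@u));return np.array([K[0,0]*u[0]+K[0,2],K[1,1]*u[1]+K[1,2]])
def tri(c1,p1,c2,p2):
    A=[];b=[]
    for c,p in((c1,p1),(c2,p2)):
        o,d=ray(c,p);d=d/np.linalg.norm(d);M=np.eye(3)-np.outer(d,d);A.append(M);b.append(M@o)
    return np.linalg.lstsq(np.vstack(A),np.hstack(b),rcond=None)[0]
E
python3 - <<'E'
from h import *
np.set_printoptions(precision=4,suppress=True)
cs={}
for n in("top","side"):
    c=ctrl.camera(n);cs[n]=c;cv2.imwrite(f"pics/{n}0.png",c["img"])
    E=np.array(c["extrinsics"]);print(n,"cam at",-E[:3,:3].T@E[:3,3])
Z=dict(dial=.05,needle_tip=.053,needle=.05,tare_grip=.086,spot=.108,meter=.006,cradle=0,mould=.076,scale=0)
for n,c in cs.items():
  for t,z in Z.items():
    for r in ctrl.tip_of(t,c)[:3]: print(n,t,round(r["p"],2),np.array(r["point"]),at(c,r["point"],z)[:2])
s=ctrl.sense();print(s["t"],s["ee_pos"],s["tool_rot"],s["opening"],s["force"])
E
```

```text
pics
top cam at [ 0.5501 -0.0024  0.818 ]
side cam at [0.2524 0.5374 0.4831]
top dial 0.85 [438.7 258.1] [ 0.4876 -0.2583]
top dial 0.53 [384.1 128.8] [ 0.7466 -0.1615]
top needle_tip 0.45 [455.8 243. ] [ 0.5162 -0.2921]
top tare_grip 0.72 [448.8 259.7] [ 0.4872 -0.2649]
top tare_grip 0.71 [360.5 254.9] [ 0.4999 -0.101 ]
top spot 0.92 [359.3 256.7] [ 0.4983 -0.0957]
top meter 0.77 [244.1 233.8] [0.5437 0.1274]
top cradle 0.95 [180.4 246.2] [0.5216 0.2594]
top cradle 0.86 [244.1 230.8] [0.5499 0.1283]
top cradle 0.71 [385.2 129.6] [ 0.7576 -0.1742]
top mould 0.64 [356.3 250.8] [ 0.5071 -0.0946]
top scale 0.75 [392.  254.8] [ 0.4926 -0.1781]
top scale 0.34 [449.9 264.5] [ 0.4699 -0.2975]
side dial 0.58 [405.1 173.9] [ 0.4768 -0.2799]
side tare_grip 0.65 [403.1 160.6] [ 0.4832 -0.2721]
side spot 0.97 [365.8 181.4] [ 0.5033 -0.1023]
side meter 0.6 [284.2 284.7] [0.5468 0.1264]
side cradle 0.7 [285.5 284.6] [0.5487 0.12  ]
side cradle 0.61 [366.3 307.1] [0.4067 0.0997]
side cradle 0.58 [251.4 346.6] [0.521  0.2533]
side mould 0.8 [364.5 196.4] [ 0.5024 -0.099 ]
side scale 0.6 [382.3 212.4] [ 0.4874 -0.1743]
1.0 [ 0.22   -0.585   0.2503] [ 3.0908  0.5621 -0.    ] 0.08511613272135152 [ 0.1262 -0.0888 -0.775 ]
```

View pics/top0.png

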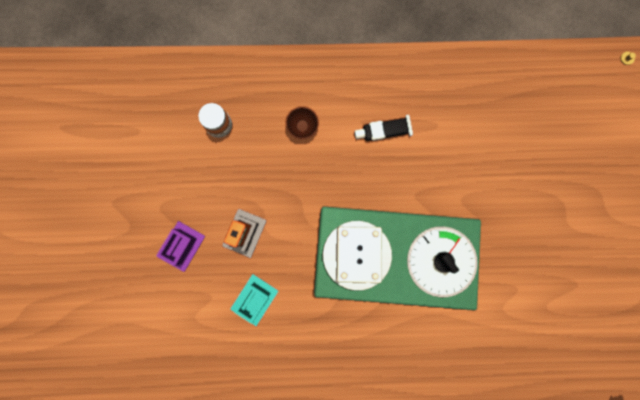

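View pics/side0.png

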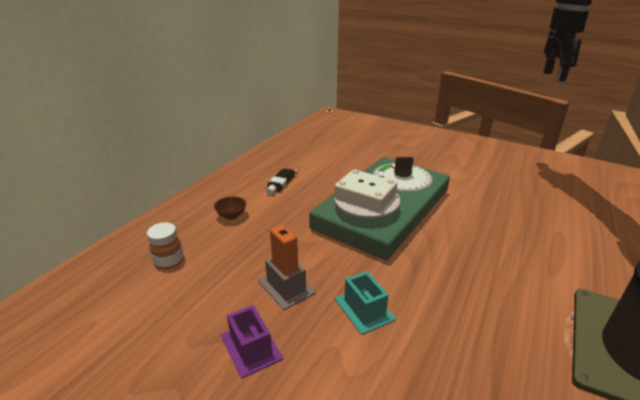

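The top picture shows the dial around (443,261), with the zero mark near (427,240) and the needle tip near (459,239). The orange meter is in the grey cradle at (240,233). Purple (181,246) and turquoise (254,300) are empty look-alikes. Candidates for the cradle: grey (244,233), purple (181,246), turquoise (254,300). I choose the grey one because it is grey and holds the meter. One close crop will check the meter and the dial.

```bash
python3 - <<'E'
from h import *
a=cv2.imread("pics/top0.png");b=cv2.imread("pics/side0.png")
f=lambda i,x,y,w,h:cv2.resize(i[y:y+h,x:x+w],(400,300),interpolation=cv2.INTER_CUBIC)
cv2.imwrite("pics/crop0.png",np.vstack([np.hstack([f(a,398,218,96,72),f(a,208,196,80,60)]),np.hstack([f(a,310,200,100,75),f(b,250,220,80,60+30)])]))
E
```

```text
(no output)
```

View pics/crop0.png

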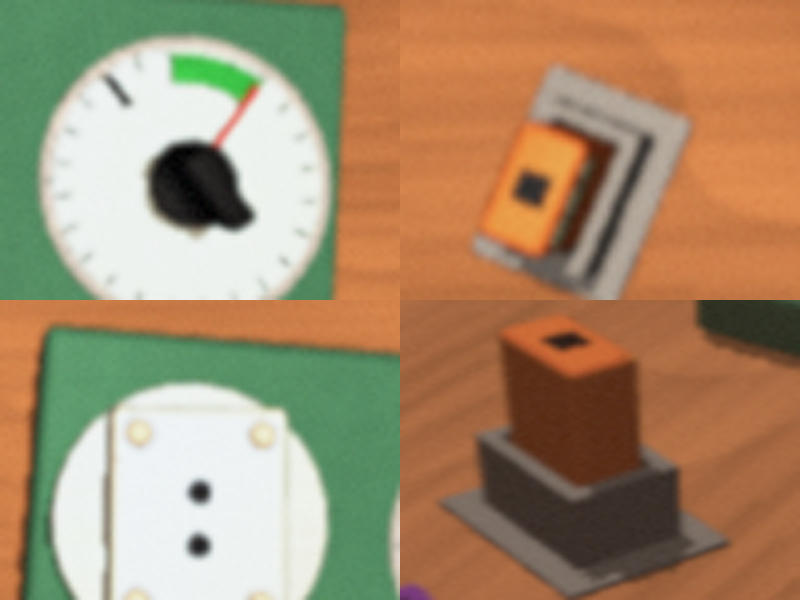

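The crop confirms the orange meter standing in the grey cradle, with its top at top-camera pixel (236,232). The zero mark is at (426,240), the needle tip at (459,239), and the dots at (360,248) and (360,261). The needle is at the clockwise end of the green band, so the reading is about 1.2 to 1.3 rad. Next I measure by segmentation.

```bash
cat > m.py <<'E'
from h import *
from scipy.optimize import least_squares
np.set_printoptions(precision=4,suppress=True)
def W(c,m,z): 
    ys,xs=np.nonzero(m);return np.array([at(c,(x,y),z)[:2] for x,y in zip(xs,ys)])
def box(sh,x,y,w,h):
    m=np.zeros(sh,bool);m[y:y+h,x:x+w]=1;return m
def dial(c,cen=None):
    i=c["img"].astype(int);b,g,r=i[...,0],i[...,1],i[...,2]
    B=box(b.shape,400,218,90,90);x=398
    white=(np.minimum(np.minimum(b,g),r)>150)&B
    cs,_=cv2.findContours(white.astype(np.uint8),cv2.RETR_EXTERNAL,cv2.CHAIN_APPROX_NONE)
    p=max(cs,key=cv2.contourArea)[:,0];w=np.array([at(c,q,.05)[:2] for q in p])
    if cen is None:
        s=least_squares(lambda v:np.hypot(*(w-v[:2]).T)-v[2],[.49,-.26,.063],loss="soft_l1",f_scale=.001).x;print("dial",s);cen=s[:2]
    red=(r>g+70)&(r>b+70)&B; P=W(c,red,.053);d=P-cen;k=np.hypot(*d.T);k=(k<.058)&(k>.02)
    ny=np.arctan2(*(d[k].mean(0)[::-1]))
    dk=(i.max(2)<90)&B;P=W(c,dk,.05);d=P-cen;rr=np.hypot(*d.T);k=(rr>.036)&(rr<.06)
    k&=np.abs(np.angle(np.exp(1j*(np.arctan2(d[:,1],d[:,0])-ny))))<1.7
    zy=np.arctan2(*(d[k].mean(0)[::-1])) if k.any() else None
    print("needle yaw",ny,"zero yaw",zy,k.sum(),"reading",None if zy is None else zy-ny);return cen
E
python3 - <<'E'
from m import *
c=ctrl.camera("top");s=ctrl.camera("side");i=c["img"].astype(int);b,g,r=i[...,0],i[...,1],i[...,2]
dial(c)
o=(r>180)&(b<100)&(r-b>90)&(g<190)&box(b.shape,218,212,36,42)
hsv=cv2.cvtColor(c["img"],cv2.COLOR_BGR2HSV);print("c",c["img"][232,231],c["img"][205,215])
o=(hsv[...,1]>170)&(hsv[...,2]>190)&box(b.shape,218,212,36,42)
w=W(c,o,.116);(cx,cy),(a,bb),an=cv2.minAreaRect((w*1000).astype(np.float32));print("meter top",cx,cy,a,bb,an,len(w),w.mean(0))
for z in(.108,.106):
  P=W(c,(i.max(2)<110)&box(b.shape,350,240,20,30),z);m=P.mean(0);print("dots",m,"yaw",np.arctan2(*np.linalg.svd(P-m)[2][0][::-1]));
  hi=P[P[:,0]>m[0]].mean(0);lo=P[P[:,0]<m[0]].mean(0);print(hi,lo,hi-lo)
for t in("meter","spot","tare_grip","dial"):
    x=ctrl.tip_of(t,c)[:1];y=ctrl.tip_of(t,s)[:1]
    if x and y: print(t,tri(c,x[0]["point"],s,y[0]["point"]))
E
```

```text
dial [ 0.4816 -0.2644  0.0668]
needle yaw -0.6859622595828802 zero yaw None 0 reading None
c [ 54  92 147] [ 77 133 213]
meter top 546.7109375 128.77464294433594 26.543188095092773 42.61672592163086 66.11015319824219 284 [0.5465 0.1286]
dots [ 0.5027 -0.0963] yaw 3.0939878671327934
[ 0.5145 -0.0968] [ 0.4908 -0.0958] [ 0.0237 -0.0011]
dots [ 0.5025 -0.0965] yaw 3.093987867132794
[ 0.5144 -0.0971] [ 0.4907 -0.096 ] [ 0.0238 -0.0011]
meter [0.5445 0.1234 0.0059]
spot [ 0.4995 -0.0949  0.117 ]
tare_grip [ 0.4779 -0.2623  0.0911]
dial [ 0.5179 -0.249   0.0396]
```

```bash
sed -i 's/dk=(i.max(2)<90)&B/dk=(i.max(2)<150)\&(i.max(2)-i.min(2)<45)\&B/' m.py
cat >> h.py <<'E'
def go(p,yaw):
    "shift in tool axes (units of 30 mm) and turn about tool z (units of .5 rad) from measured pose to tool-down pose"
    s=ctrl.sense();T=R.from_rotvec(s["tool_rot"]);G=R.from_euler("z",yaw)*R.from_rotvec([np.pi,0,0])
    rv=(T.inv()*G).as_rotvec();d=T.inv().apply(np.array(p)-s["ee_pos"])
    print("turn",rv/.5,"shift",d/.03,"q",s["q"],"pos",s["ee_pos"],"t",s["t"])
E
python3 - <<'E'
from m import *
c=ctrl.camera("top");cen=dial(c)
for n,p in(("zero",(426.3,239.6)),("needle",(459.9,238.6))):
    d=at(c,p,.05)[:2]-cen;print(n,np.arctan2(d[1],d[0]),np.hypot(*d))
go([.4816,-.2644,.2],.6)
print(proj(c,[.4816,-.2644,.05]),proj(c,[.4816,-.2644,.096]))
i=c["img"];B=(i.max(2)<75)&box(i.shape[:2],425,240,40,40);P=W(c,B,.09);m=P.mean(0);print("knob",m,"yaw",np.arctan2(*np.linalg.svd(P-m)[2][0][::-1]))
E
```

```text
dial [ 0.4816 -0.2643  0.0668]
needle yaw -0.687741914363118 zero yaw 0.5976203444687757 12 reading 1.2853622588318938
zero 0.5905524584480523 0.05108265236175069
needle -0.7185808989480912 0.056924365010268346
turn [ 0.0002  0.     -0.4803] shift [11.9219 -6.9327  1.6764] q [ 1.2448  0.6891 -0.1946  1.5653  0.1573  0.9025 -0.2151] pos [ 0.2201 -0.585   0.2503] t 1.55
[441.9841 261.1371] [450.659  263.1968]
knob [ 0.4823 -0.256 ] yaw -2.182051852914039
```

>>> play_rows(
  moves=[0, 0, 0, 1, -0.58, 0.14, 85, 0, 0, 0, 1, -0.58, 0.14, 85, 0, 0, 0, 1, -0.58, 0.14, 85, 0, 0, 0, 1, -0.58, 0.14, 85, 0, 0, 0, 1, -0.58, 0.14, 85],
)

```text
t: 2.05
ee_pos: [0.3307, -0.4497, 0.2293]
tool_rot: [3.091, 0.562, 0.001]
force: [0.0, -1.6, -0.3]
opening: 0.0855
finger_force: 0.0
```

>>> play_rows(
  moves=[0, 0, 0, 1, -0.58, 0.14, 85, 0, 0, 0, 1, -0.58, 0.14, 85, 0, 0, 0, 1, -0.58, 0.14, 85, 0, 0, 0, 1, -0.58, 0.14, 85, 0, 0, 0, 1, -0.58, 0.14, 85],
)

```text
t: 2.55
ee_pos: [0.4406, -0.3154, 0.2083]
tool_rot: [3.09, 0.562, 0.001]
force: [-0.7, 0.2, 0.1]
opening: 0.0848
finger_force: 0.0
```

>>> play_rows(
  moves=[0, 0, 0, 1, -0.58, 0.14, 85, 0, 0, 0, 0.92, -0.55, 0.14, 85, 0, 0, -0.24, 0, 0, 0, 60, 0, 0, -0.24, 0, 0, 0, 50, 0, 0, 0, 0, 0, 0, 50],
)

```text
t: 3.05
ee_pos: [0.4818, -0.2643, 0.1999]
tool_rot: [-3.001, -0.929, -0.001]
force: [-0.2, 0.1, -0.8]
opening: 0.0502
finger_force: 0.0
```

```bash
python3 - <<'E'
from m import *
go([.4816,-.2644,.087],.594)
E
```

```text
turn [ 0.     -0.0007  0.0134] shift [-0.0084 -0.0022  3.763 ] q [ 0.5354  0.6609 -0.1939  1.8473  0.1958  0.6516 -0.7449] pos [ 0.4818 -0.2643  0.1999] t 3.05
```

>>> play_rows(
  moves=[0, 0, 0, 0, 0, 0.9, 50, 0, 0, 0, 0, 0, 0.9, 50, 0, 0, 0, 0, 0, 0.9, 50, 0, 0, 0, 0, 0, 0.6, 50, 0, 0, 0, 0, 0, 0.43, 50],
)

```text
t: 3.55
ee_pos: [0.4811, -0.2647, 0.0868]
tool_rot: [-3.002, -0.923, 0.002]
force: [0.5, -0.6, -0.0]
opening: 0.0502
finger_force: 0.0
```

>>> play_rows(
  moves=[0, 0, 0, 0, 0, 0, 30, 0, 0, 0, 0, 0, 0, 20, 0, 0, 0, 0, 0, 0, 5, 0, 0, 0, 0, 0, 0, 5, 0, 0, 0, 0, 0, 0, 5],
  grip_force=25,
)

```text
t: 4.05
ee_pos: [0.4826, -0.2655, 0.089]
tool_rot: [2.999, 0.926, 0.003]
force: [1.5, -2.6, 1.1]
opening: 0.0138
finger_force: 30.7
```

```bash
python3 - <<'E'
from m import *
go([.4816,-.2644,.087],-.69)
s=ctrl.sense();print(s["force"],s["wrist_torque"],s["opening"],s["finger_force"])
c=ctrl.camera("top");dial(c,np.array([.4816,-.2644]))
E
```

```text
turn [ 0.0034 -0.006   2.5779] shift [-0.0069 -0.0495  0.0649] q [ 0.4959  0.839  -0.1297  1.9159  0.2517  0.3989 -0.7952] pos [ 0.4826 -0.2655  0.089 ] t 4.05
[ 1.4995 -2.6335  1.0766] [-0.4429 -0.2274  0.0058] 0.013786804439350694 30.744633078575134
needle yaw -0.6879722889089999 zero yaw -1.700093053781016 431 reading -1.012120764872016
```

>>> play_rows(
  moves=[0, 0, 0.25, 0, 0, 0, 5, 0, 0, 0.25, 0, 0, 0, 5, 0, 0, 0.25, 0, 0, 0, 5, 0, 0, 0.25, 0, 0, 0, 5, 0, 0, 0.25, 0, 0, 0, 5],
)

```text
t: 4.6
ee_pos: [0.483, -0.2668, 0.089]
tool_rot: [3.138, -0.049, 0.007]
force: [1.9, -5.6, 0.7]
opening: 0.0135
finger_force: 30.7
```

>>> play_rows(
  moves=[0, 0, 0.25, 0, 0, 0, 5, 0, 0, 0.25, 0, 0, 0, 5, 0, 0, 0.25, 0, 0, 0, 5, 0, 0, 0.25, 0, 0, 0, 5, 0, 0, 0.25, 0, 0, 0, 5],
)

```text
t: 5.1
ee_pos: [0.4826, -0.2682, 0.089]
tool_rot: [2.969, -1.013, 0.009]
force: [0.3, -7.5, 0.5]
opening: 0.0133
finger_force: 30.5
```

>>> play_rows(
  moves=[0, 0, 0.06, 0, 0, 0, 5, 0, 0, 0, 0, 0, 0, 5, 0, 0, 0, 0, 0, 0, 5],
)

```text
t: 5.4
ee_pos: [0.4826, -0.2682, 0.089]
tool_rot: [2.956, -1.051, 0.009]
force: [0.6, -7.5, -0.1]
opening: 0.0135
finger_force: 30.7
```

```bash
python3 - <<'E'
from m import *
go([.4816,-.2644,.087],-.69)
s=ctrl.sense();print(s["force"],s["wrist_torque"],s["opening"],s["finger_force"])
E
```

```text
turn [ 0.0043 -0.0138  0.0142] shift [-0.1073 -0.0779  0.0652] q [ 0.335   0.8484  0.1474  1.9236 -0.2885  0.3832 -1.5529] pos [ 0.4826 -0.2682  0.089 ] t 5.4
[ 0.6121 -7.5278 -0.0778] [-1.4735 -0.2296 -0.0034] 0.01349446206442277 30.65015137195587
```

>>> play_rows(
  moves=[0, 0, 0, 0, 0, 0, 40, 0, 0, 0, 0, 0, 0, 40, 0, 0, 0, 0, 0, -0.7, 40, 0, 0, 0, 0, 0, -1, 40, 0, 0, 0, 0, 0, -1, 40],
)

```text
t: 5.9
ee_pos: [0.4809, -0.263, 0.1694]
tool_rot: [-2.961, 1.046, 0.004]
force: [1.3, -1.1, 1.1]
opening: 0.0397
finger_force: 0.0
```

>>> play_rows(
  moves=[0, 0, 0, 0, 1, 0, 40, 0, 0, 0, 0, 1, 0, 40, 0, 0, 0, 0, 1, 0, 40, 0, 0, 0, 0, 1, 0, 40, 0, 0, 0, 0, 0, 0, 40],
)

```text
t: 6.4
ee_pos: [0.4021, -0.361, 0.1692]
tool_rot: [2.956, -1.057, -0.003]
force: [0.3, -1.2, 0.3]
opening: 0.0397
finger_force: 0.0
```

```bash
python3 - <<'E'
from m import *
c=ctrl.camera("top")
go([.4816,-.2644,.2],-.7)
print(ctrl.sense()["force"])
cv2.imwrite("pics/dial1.png",cv2.resize(c["img"][200:320,380:540],(800,600),interpolation=cv2.INTER_CUBIC));dial(c)
E
```

```text
turn [0.0008 0.0026 0.0319] shift [ 0.0123 -4.067  -1.0347] q [ 0.5356  0.7062  0.1747  1.9102 -0.2187  0.5448 -1.3978] pos [ 0.4042 -0.3587  0.169 ] t 6.45
[ 1.4531 -0.0429  0.4979]
dial [ 0.4817 -0.2643  0.0669]
needle yaw -0.6885895807000475 zero yaw -0.687342205581446 3 reading 0.0012473751186015125
```

View pics/dial1.png

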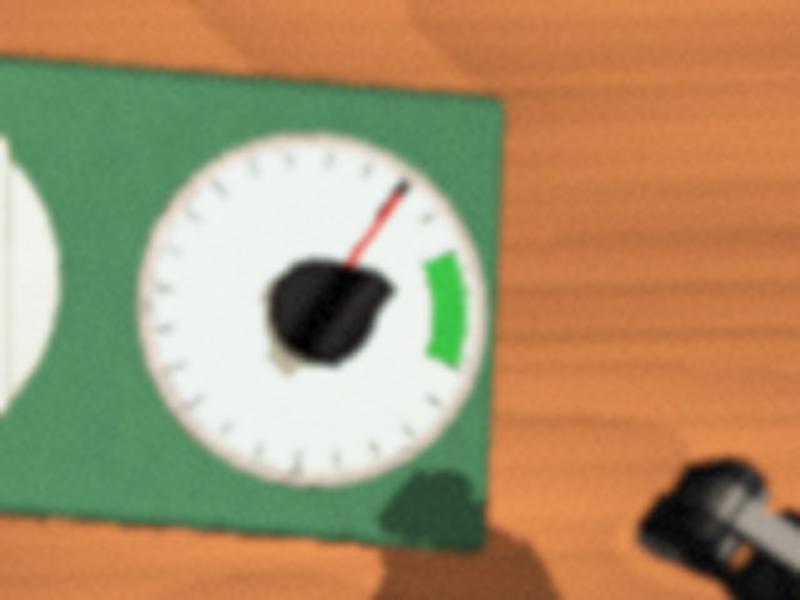

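The picture shows the black zero mark at the tip of the red needle (crop (403,185), pixel about (460,237)), and the reading is 0.00. I cross-check with the green band and work out the move to the meter.

```bash
cat >> m.py <<'E'
def band(c,cen=np.array([.4817,-.2643])):
    i=c["img"].astype(int);m=(i[...,1]>150)&(i[...,1]>i[...,0]+70)&(i[...,1]>i[...,2]+70)&box(i.shape[:2],405,220,85,85)
    P=W(c,m,.05);d=P-cen;d=d/np.hypot(*d.T)[:,None];z=np.arctan2(*d.mean(0)[::-1])
    red=(i[...,2]>i[...,1]+70)&(i[...,2]>i[...,0]+70)&box(i.shape[:2],405,220,85,85);Q=W(c,red,.053)-cen;k=np.hypot(*Q.T);Q=Q[(k>.015)&(k<.057)]
    n=np.arctan2(*Q.mean(0)[::-1]);print("band centre",z,len(P),"needle",n,len(Q),"reading",z+.916-n)
E
python3 - <<'E'
from m import *
c=ctrl.camera("top");band(c)
go([.5467,.1288,.21],-.417)
E
```

```text
band centre -1.60085680561763 127 needle -0.6886044315331523 23 reading 0.003747625915522357
turn [-0.0023  0.0022 -0.5282] shift [ -6.5497 -15.5468  -1.3473] q [ 0.5336  0.7063  0.1728  1.9098 -0.219   0.5447 -1.398 ] pos [ 0.4057 -0.3572  0.1689] t 6.5
```

>>> play_rows(
  moves=[0, 0, 0, -0.41, -0.97, -0.3, 60, 0, 0, 0, -0.41, -0.97, -0.3, 60, 0, 0, 0, -0.41, -0.97, -0.3, 60, 0, 0, 0, -0.41, -0.97, -0.3, 60, 0, 0, 0, -0.41, -0.97, -0.15, 60],
)

```text
t: 7.0
ee_pos: [0.451, -0.2025, 0.21]
tool_rot: [-2.962, 1.042, -0.0]
force: [1.0, 0.6, -0.4]
opening: 0.0601
finger_force: 0.0
```

>>> play_rows(
  moves=[0, 0, 0, -0.41, -0.97, 0, 60, 0, 0, 0, -0.41, -0.97, 0, 60, 0, 0, 0, -0.41, -0.97, 0, 60, 0, 0, 0, -0.41, -0.97, 0, 60, 0, 0, 0, -0.41, -0.97, 0, 60],
)

```text
t: 7.5
ee_pos: [0.4936, -0.0504, 0.2093]
tool_rot: [-2.962, 1.042, 0.002]
force: [-0.5, 0.6, 0.1]
opening: 0.0601
finger_force: 0.0
```

>>> play_rows(
  moves=[0, 0, 0, -0.41, -0.97, 0, 60, 0, 0, 0, -0.41, -0.97, 0, 60, 0, 0, 0, -0.41, -0.97, 0, 60, 0, 0, 0, -0.41, -0.97, 0, 60, 0, 0, 0, -0.41, -0.97, 0, 60],
)

```text
t: 8.0
ee_pos: [0.5364, 0.1015, 0.2092]
tool_rot: [-2.963, 1.042, 0.003]
force: [0.1, 0.6, -1.2]
opening: 0.0598
finger_force: 0.0
```

>>> play_rows(
  moves=[0, 0, 0, -0.41, -0.97, 0, 60, 0, 0, -0.26, 0, 0, 0, 60, 0, 0, -0.26, 0, 0, 0, 60, 0, 0, 0, 0, 0, 0, 60],
)

```text
t: 8.4
ee_pos: [0.5449, 0.1304, 0.2092]
tool_rot: [-3.073, 0.649, 0.003]
force: [0.2, -0.3, 0.3]
opening: 0.0604
finger_force: 0.0
```

```bash
python3 - <<'E'
from m import *
go([.5467,.1288,.086],-.417)
s=ctrl.camera("side");i=s["img"];cv2.imwrite("pics/side2.png",cv2.resize(i[120:320,200:400],(600,600),interpolation=cv2.INTER_CUBIC))
cy,sy=np.cos(-.417),np.sin(-.417)
for a in(-.0225,.0225):
  for b in(-.013,.013):
    q=proj(s,[.5467+a*cy-b*sy,.1288+a*sy+b*cy,.116]);print(q,(q-[200,120])*3)
E
```

```text
turn [-0.0017  0.0041  0.0018] shift [0.0851 0.0288 4.1065] q [-0.468   0.6731  0.257   1.8203 -0.2572  0.6819 -2.0506] pos [0.5449 0.1304 0.2092] t 8.4
[295.5245 237.1021] [286.5735 351.3062]
[281.0713 243.3439] [243.2139 370.0317]
[279.7253 223.4974] [239.1758 310.4921]
[265.6628 229.1491] [196.9885 327.4473]
```

View pics/side2.png

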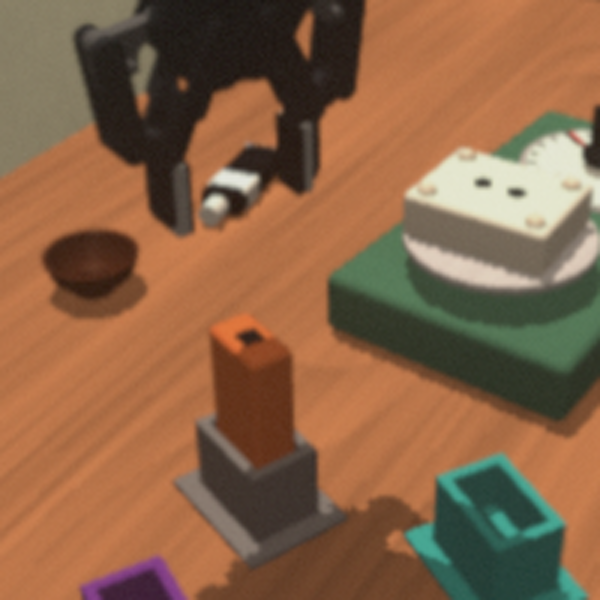

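The picture shows the gripper above the meter. The meter top's corners are at crop (210,330), (240,315), (291,352) and (258,370), a few pixels right of my prediction, so I check these corners in the world.

```bash
python3 - <<'E'
from m import *
s=ctrl.camera("side");P=[]
for p in((210,330),(240,315),(291,352),(258,370)): P.append(at(s,(200+p[0]/3,120+p[1]/3),.116)[:2])
P=np.array(P);print(P,P.mean(0));e=np.diff(np.vstack([P,P[:1]]),axis=0);print(np.hypot(*e.T),np.degrees(np.arctan2(e[:,1],e[:,0])))
# bright-orange top face fit in first top picture, several thresholds
i=cv2.imread("pics/top0.png");h=cv2.cvtColor(i,cv2.COLOR_BGR2HSV)
for S,V in((160,170),(170,190),(180,200)):
    w=W(ctrl_c:=ctrl.camera("top"),(h[...,1]>S)&(h[...,2]>V)&box(h.shape[:2],218,212,36,42),.116);print(S,V,cv2.minAreaRect((w*1000).astype(np.float32)))
r=ctrl.silhouettes("meter",s)
print([(x["p"],x["point"],x["region"].sum()) for x in r[:2]])
E
```

```text
[[0.5653 0.1301]
 [0.5593 0.1111]
 [0.5186 0.1254]
 [0.525  0.1461]] [0.5421 0.1282]
[0.0199 0.0432 0.0217 0.0434] [-107.5547  160.5646   72.7918  -21.7453]
160 170 ((547.465087890625, 125.54832458496094), (62.38078689575195, 72.82179260253906), 88.61473846435547)
170 190 ((546.8294067382812, 128.69903564453125), (26.500896453857422, 42.894737243652344), 66.11015319824219)
180 200 ((546.5697631835938, 128.0203094482422), (24.65536880493164, 41.65509796142578), 66.28282928466797)
[(0.58, [285.6, 250.8], np.int64(1124))]
```

>>> play_rows(
  moves=[0, 0, 0, 0.04, 0.05, 0.9, 60, 0, 0, 0, 0, 0, 0.9, 60, 0, 0, 0, 0, 0, 0.9, 60, 0, 0, 0, 0, 0, 0.8, 60, 0, 0, 0, 0, 0, 0.6, 60],
)

```text
t: 9.2
ee_pos: [0.5458, 0.126, 0.0849]
tool_rot: [3.071, -0.657, -0.002]
force: [-0.4, -0.3, -0.5]
opening: 0.06
finger_force: 0.0
```

>>> play_rows(
  moves=[0, 0, 0, 0, 0, 0, 45, 0, 0, 0, 0, 0, 0, 30, 0, 0, 0, 0, 0, 0, 15, 0, 0, 0, 0, 0, 0, 15, 0, 0, 0, 0, 0, 0, 15],
  grip_force=40,
)

```text
t: 9.7
ee_pos: [0.5468, 0.1263, 0.0872]
tool_rot: [-3.072, 0.655, -0.002]
force: [-0.2, -0.2, -1.5]
opening: 0.0252
finger_force: 41.3
```

```bash
python3 - <<'E'
from m import *
go([.545,.1288,.18],-.417)
s=ctrl.sense();print(s["force"],s["wrist_torque"],s["opening"],s["finger_force"])
E
```

```text
turn [-0.0016 -0.002  -0.0064] shift [-0.0857 -0.0549 -3.0925] q [-0.4055  0.8609  0.1657  1.8925 -0.3175  0.4122 -1.9957] pos [0.5468 0.1263 0.0872] t 9.7
[-0.1651 -0.2333 -1.4814] [ 0.0072  0.034  -0.0134] 0.025173728779882495 41.32579207420349
```

>>> play_rows(
  moves=[0, 0, 0, 0, 0, -0.5, 15, 0, 0, 0, 0, 0, -0.8, 15, 0, 0, 0, 0, 0, -0.9, 15, 0, 0, 0, 0, 0, -0.9, 15, 0, 0, 0, 0, 0, -0.9, 15],
)

```text
t: 10.2
ee_pos: [0.5462, 0.1261, 0.2079]
tool_rot: [-3.072, 0.655, -0.0]
force: [0.6, 1.2, -2.4]
opening: 0.0254
finger_force: 41.4
```

>>> play_rows(
  moves=[0, 0, 0, 0, 0, -0.9, 15, 0, 0, -0.25, 0, 0, 0, 15, 0, 0, -0.25, 0, 0, 0, 15, 0, 0, -0.25, 0, 0, 0, 15, 0, 0, 0, 0, 0, 0, 15],
)

```text
t: 10.7
ee_pos: [0.5463, 0.126, 0.234]
tool_rot: [-3.14, 0.071, -0.001]
force: [0.5, 0.9, -0.9]
opening: 0.0255
finger_force: 41.5
```

```bash
python3 - <<'E'
from m import *
go([.5025,-.0963,.23],-.048)
s=ctrl.sense();print(s["force"],s["wrist_torque"],s["opening"],s["finger_force"])
E
```

```text
turn [-0.0011 -0.0006  0.006 ] shift [-1.1245  7.4674  0.1272] q [-0.4076  0.629   0.1653  1.7932 -0.1462  0.7308 -1.7802] pos [0.5463 0.126  0.234 ] t 10.7
[ 0.516   0.882  -0.9332] [-0.0812 -0.0377 -0.0136] 0.025514554853013575 41.46973013877869
```

>>> play_rows(
  moves=[0, 0, 0, -0.14, 0.93, 0, 15, 0, 0, 0, -0.14, 0.93, 0, 15, 0, 0, 0, -0.14, 0.93, 0, 15, 0, 0, 0, -0.14, 0.93, 0, 15, 0, 0, 0, -0.14, 0.93, 0, 15],
)

```text
t: 11.2
ee_pos: [0.5188, -0.0134, 0.2337]
tool_rot: [3.14, -0.076, 0.0]
force: [0.3, 0.1, -1.4]
opening: 0.0253
finger_force: 41.5
```

>>> play_rows(
  moves=[0, 0, 0, -0.14, 0.93, 0, 15, 0, 0, 0, -0.14, 0.93, 0, 15, 0, 0, 0, -0.14, 0.93, 0, 15, 0, 0, 0, 0, 0, 0.4, 15, 0, 0, 0, 0, 0, 0, 15],
)

```text
t: 11.7
ee_pos: [0.5017, -0.0962, 0.2208]
tool_rot: [3.141, -0.079, -0.004]
force: [-1.2, 0.4, -1.3]
opening: 0.0255
finger_force: 41.5
```

```bash
python3 - <<'E'
from m import *
go([.5025,-.0963,.22],-.048)
s=ctrl.sense();print(s["force"],s["wrist_torque"],s["opening"],s["finger_force"])
c=ctrl.camera("top");d=ctrl.camera("side")
for n,k in(("top",c),("side",d)): 
  for t in ("meter","spot"):
    for r in ctrl.tip_of(t,k)[:2]: print(n,t,r["p"],r["point"])
print("pred spot",proj(d,[.5025,-.0963,.108]),"meter",proj(d,np.array(s["ee_pos"])-[0,0,.0812]))
for a in(-.012,.012): print("dots pred",proj(d,[.5025+a,-.0963-.048*a,.108]),"pins",proj(d,np.array(s["ee_pos"])+[a,-.048*a,-.0812]))
x,y=map(int,proj(d,[.5025,-.0963,.14]))
cv2.imwrite("pics/s3.png",cv2.resize(d["img"][y-60:y+60,x-70:x+90],(800,600),interpolation=cv2.INTER_CUBIC));print(x-70,y-60)
band(c)
E
```

```text
turn [ 0.0002  0.0045 -0.0042] shift [0.028  0.0027 0.0265] q [ 0.0247  0.5883  0.1184  1.9469 -0.1134  0.6149 -1.4047] pos [ 0.5017 -0.0962  0.2208] t 11.7
[-1.1766  0.3978 -1.3023] [ 0.0006 -0.0051 -0.0257] 0.02549122019860451 41.474488377571106
top meter 0.49 [361.7, 258.7]
top spot 0.8 [360.5, 254.3]
side meter 0.64 [368.2, 167.7]
side spot 0.56 [368.9, 181.2]
side spot 0.51 [369.0, 169.0]
pred spot [364.9382 182.794 ] meter [366.3714 168.2792]
dots pred [370.5805 184.4293] pins [372.1493 169.849 ]
dots pred [359.3705 181.1813] pins [360.6716 166.7323]
296 107Traceback (most recent call last):
  File "<stdin>", line 12, in <module>
  File "m.py", line 24, in band
    P=W(c,m,.05);d=P-cen;d=d/np.hypot(*d.T)[:,None];z=np.arctan2(*d.mean(0)[::-1])
                   ~^~~~
ValueError: operands could not be broadcast together with shapes (0,) (2,)
```

View pics/s3.png

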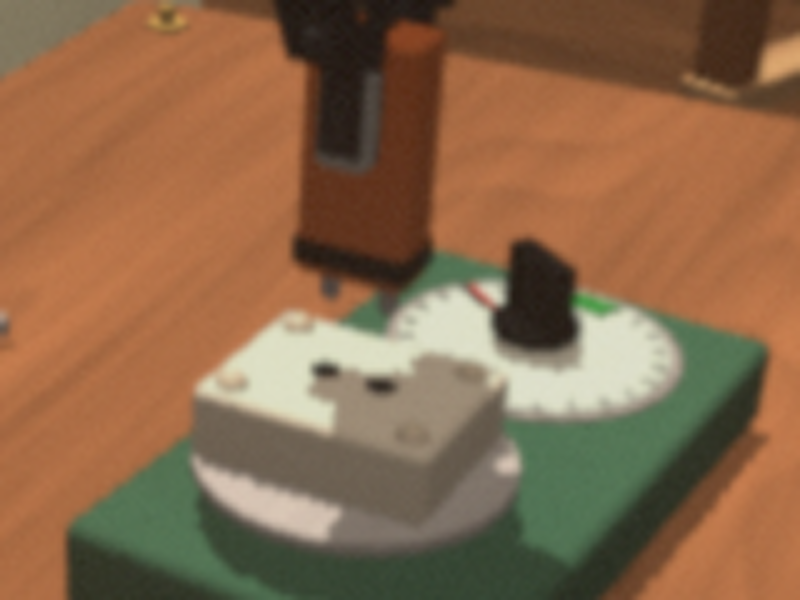

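The picture shows both pins ((362,166) and (374,169)) straight above the two dots ((361,181) and (372,184)). The pin-to-dot offset matches the prediction within about 1 px. I go down to just above contact.

>>> play_rows(
  moves=[0, 0, 0, 0.02, 0, 0.4, 15, 0, 0, 0, 0, 0, 0.3, 15, 0, 0, 0, 0, 0, 0.2, 15, 0, 0, 0, 0, 0, 0, 15],
)

```text
t: 12.4
ee_pos: [0.5025, -0.0952, 0.1932]
tool_rot: [-3.141, 0.071, 0.004]
force: [-1.0, 0.3, -1.8]
opening: 0.0258
finger_force: 41.5
```

```bash
cat >> m.py <<'E'
def sread(c,cen=None):
    "reading from the side picture: red needle and green band"
    i=c["img"].astype(int);b,g,r=i[...,0],i[...,1],i[...,2]
    D=np.array([.4817,-.2643]);px=proj(c,[*D,.05]).astype(int);B=box(b.shape,px[0]-36,px[1]-22,76,48)
    def an(m,z):
        P=W(c,m&B,z)-D
        k=np.hypot(*P.T);P=P[(k>.012)&(k<.075)];a=np.arctan2(P[:,1],P[:,0]);return a,np.hypot(*P.T)
    ga,gr=an((g>r+50)&(g>b+50)&(g>130),.05);ra,rr=an((r>g+40)&(r>b+40)&(np.abs(g-b)<35),.053)
    print("green",len(ga),np.round([ga.min(),ga.max(),gr.mean()],2) if len(ga) else 0,"red",len(ra),np.round([np.median(ra),ra.std(),rr.mean()],2) if len(ra) else 0)
E
python3 - <<'E'
from m import *
go([.5025,-.0963,.186],-.048)
F=[]
for _ in range(2):
    d=ctrl.camera("side");F.append(ctrl.sense()["force"])
print(np.array(F));sread(d)
for r in ctrl.tip_of("needle_tip",d)[:2]: print(r, at(d,r["point"],.053)-[.4817,-.2643,0])
x,y=map(int,proj(d,[.4925,-.18,.08]))
cv2.imwrite("pics/s4.png",cv2.resize(d["img"][y-60:y+60,x-80:x+80],(800,600),interpolation=cv2.INTER_CUBIC));print(x-80,y-60)
E
```

```text
turn [-0.0003  0.0056  0.0057] shift [0.0026 0.037  0.2391] q [ 0.0317  0.6331  0.1053  1.9709 -0.12    0.5462 -1.3964] pos [ 0.5025 -0.0952  0.1932] t 12.4
[[ 0.2594 -0.0687 -0.1297]
 [ 0.0851  0.7685  0.0962]]
green 10 [-1.9  -1.67  0.06] red 49 [-0.12  0.56  0.07]
304 118
```

View pics/s4.png

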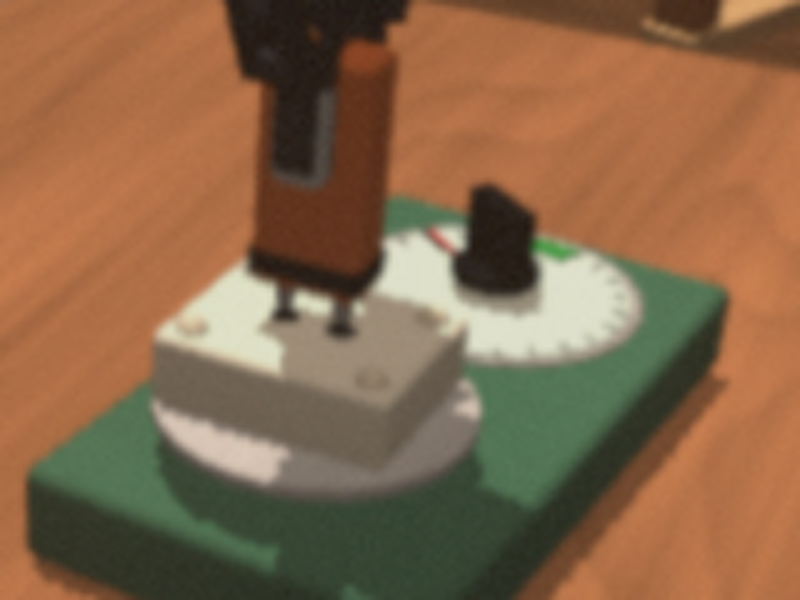

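The picture shows both pins right at the two dots (crop (286,313) and (342,328)), almost touching. The needle's mid-band position lies at the edge of the knob in this view. I press in small steps, following both force and height.

>>> play_rows(
  moves=[0, 0, 0, 0, 0.02, 0.08, 15, 0, 0, 0, 0, 0, 0.06, 15, 0, 0, 0, 0, 0, 0, 15, 0, 0, 0, 0, 0, 0, 15],
)

```text
t: 12.95
ee_pos: [0.5033, -0.096, 0.1903]
tool_rot: [3.141, -0.071, 0.0]
force: [0.1, 0.3, -1.0]
opening: 0.0258
finger_force: 41.5
```

>>> play_rows(
  moves=[0, 0, 0, 0, 0, 0.07, 15, 0, 0, 0, 0, 0, 0.06, 15, 0, 0, 0, 0, 0, 0, 15, 0, 0, 0, 0, 0, 0, 15],
)

```text
t: 13.35
ee_pos: [0.5036, -0.096, 0.1865]
tool_rot: [3.141, -0.071, 0.001]
force: [0.3, -1.2, 0.5]
opening: 0.0256
finger_force: 41.6
```

```bash
cat >> m.py <<'E'
def avg(n=12):
    F=[];Z=[]
    for _ in range(n):
        d=ctrl.camera("side");s=ctrl.sense();F.append(s["force"]);Z.append(s["ee_pos"])
    print("F",np.mean(F,0),np.std(F,0)/n**.5,"P",np.mean(Z,0),"t",s["t"]);return d
E
python3 - <<'E'
from m import *
d=avg();sread(d);go([.5025,-.0963,.186],-.048)
E
```

```text
F [ 0.6414 -0.4428  0.4542] [0.0914 0.1509 0.1641] P [ 0.5036 -0.096   0.1865] t 13.95
green 11 [-1.9  -1.67  0.06] red 65 [0.11 0.41 0.07]
turn [ 0.0002 -0.0008  0.0056] shift [-0.0334  0.0113  0.0148] q [ 0.0353  0.6443  0.102   1.9763 -0.1219  0.5263 -1.3936] pos [ 0.5035 -0.096   0.1864] t 13.95
```

>>> play_rows(
  moves=[0, 0, 0, 0, 0, 0.06, 15, 0, 0, 0, 0, 0, 0.06, 15, 0, 0, 0, 0, 0, 0.05, 15, 0, 0, 0, 0, 0, 0, 15, 0, 0, 0, 0, 0, 0, 15],
)

```text
t: 14.45
ee_pos: [0.5036, -0.096, 0.1815]
tool_rot: [3.141, -0.071, 0.001]
force: [0.1, 1.1, 4.6]
opening: 0.0255
finger_force: 42.1
```

```bash
python3 - <<'E'
from m import *
d=avg();sread(d)
for r in ctrl.tip_of("needle_tip",d)[:2]: print(r, at(d,r["point"],.053)-[.4817,-.2643,0])
c=ctrl.camera("top");A=d["img"];x,y=map(int,proj(d,[.4925,-.18,.08]));f=lambda i,x,y:cv2.resize(i[y:y+100,x:x+100],(400,400),interpolation=cv2.INTER_CUBIC)
cv2.imwrite("pics/s5.png",np.hstack([f(A,x-50,y-60),f(c["img"],380,210)]));print(x-50,y-60)
E
```

```text
F [ 0.7996 -0.1642  4.589 ] [0.1664 0.1664 0.1521] P [ 0.5035 -0.096   0.1814] t 15.05
green 9 [-1.9  -1.7   0.06] red 82 [0.22 0.45 0.07]
334 118
```

View pics/s5.png

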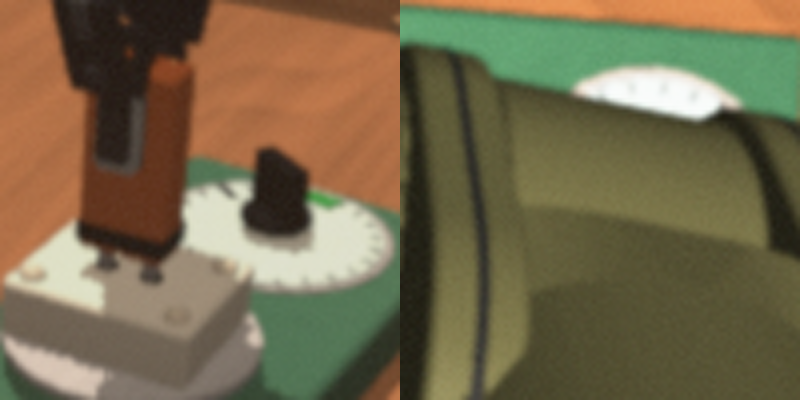

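The left crop shows the pins standing on both dots (crop (106,262) and (150,272)) and the zero mark unmoved at (228,188). The needle is hidden behind the knob. The measured push is 4.6 N plus the meter's weight of about 1.2 N, so about 5.8 N or 0.94 rad; mid-band is 0.92 rad. The rise of 0.81 N per mm fits the pan's spring. I hand the job in.

```bash
python3 -c "
from cell import ctrl
print(ctrl.finish_job())"
```

```text
the job is handed in; nothing more can be done
None
```

I zeroed the dial (reading 0.00 rad) and handed in with the meter held upright, its pins on the two dots, pressing about 5.8 N. That puts the needle at about 0.94 rad, near mid-green (0.92), judged from force and pan travel because the knob hid the needle from the camera.

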